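# Line up the condiments by girth on the rack

### The job

Tidy the breakfast condiments onto the wooden rack: stand the pepper mill, the spice jar, the honey jar and the sugar pot upright, each in the middle of its own black disc, in order of thickness from the slimmest next to the brass-balled post to the stoutest at the other end. Do not push the teapot out of its place or knock anything over.

Things in the scene. Friction and masses are not known exactly. Their poses are not given: they have to be found in the camera images.
- mill_centre (a point): slim turned wooden pepper mill, tan, 29 mm across, 97 mm tall, standing on the worktop; round, lower part 28 mm across up to 62 mm, 22 mm across above that. The point is on its axis, half-way up (48.5 mm above its foot); z up along its axis
- spice_jar_centre (a point): round spice jar with a dark brown-black cap and green label, 44 mm across, 105 mm tall (cap: the top 20 mm, 44 mm across). The point is on its axis, half-way up (52.5 mm above its foot); z up along its axis
- honey_jar_centre (a point): glass honey jar with a white lid, body 56 x 62 mm across, lid round, 57 mm across (the top 11 mm), 99 mm tall, the stoutest but one, 0.35 to 0.6 kg. The point is on its axis, half-way up (49.5 mm above its foot); z up along its axis
- sugar_pot_centre (a point): white ceramic sugar pot, a rounded square 77 mm across, 88 mm tall with its knob, the stoutest of the four; too wide for most grippers, lifted by the knob in the middle of its lid. The lid is fixed to the pot; lid top at 71 mm above the foot, round knob 20 mm across from 74 to 88 mm above the foot. The point is on its axis, half-way up (44 mm above its foot); z up along its axis
- brass_post: low round post with a shiny brass ball, 26 mm across, at one end of the rack (it may be either end); it marks the end for the slimmest thing. An equal post with a white ball stands at the other end. Origin at the post's foot, on the rack's top (16 mm above the worktop); the ball's top is 36 mm above the origin. The next disc's centre is 70 mm away along the rack
- teapot_centre (a point): small dark iron teapot beside the work, about 110 x 130 mm, 120 mm tall, loose; not part of the job. The point is 60 mm above its foot
- disc_1_top (a point): black slate disc, 64 mm across, one of four in a straight row, 95 mm apart centre to centre, let into a fixed pale wooden rack (plank 90 x 465 mm, low, on the worktop). This is number 1 counted from the robot's left-hand (+y) end of the rack. The point is the centre of its top face, 17 mm above the worktop; x points across the rack away from the robot, y along it to the left
- disc_2_top (a point): black slate disc, 64 mm across, one of four in a straight row, 95 mm apart centre to centre, let into a fixed pale wooden rack (plank 90 x 465 mm, low, on the worktop). This is number 2 counted from the robot's left-hand (+y) end of the rack. The point is the centre of its top face, 17 mm above the worktop; x points across the rack away from the robot, y along it to the left
- disc_3_top (a point): black slate disc, 64 mm across, one of four in a straight row, 95 mm apart centre to centre, let into a fixed pale wooden rack (plank 90 x 465 mm, low, on the worktop). This is number 3 counted from the robot's left-hand (+y) end of the rack. The point is the centre of its top face, 17 mm above the worktop; x points across the rack away from the robot, y along it to the left
- disc_4_top (a point): black slate disc, 64 mm across, one of four in a straight row, 95 mm apart centre to centre, let into a fixed pale wooden rack (plank 90 x 465 mm, low, on the worktop). This is number 4 counted from the robot's left-hand (+y) end of the rack. The point is the centre of its top face, 17 mm above the worktop; x points across the rack away from the robot, y along it to the left

How it is judged:
By the outcome, as a careful person would: the job done as asked, in the order asked, and still so for the second after the job is handed in, with the robot touching nothing.
It also fails if it takes over 123 s, if anything falls off the work surface, if the arm or the gripper's body presses on something with over 40 N, if the wrist force passes 120 N, or if a joint passes its speed limit or range.

### The arm

A 6-joint arm with a two-finger parallel gripper is mounted at the origin on a cart in front of the work surface, level with it; the furniture and walls round the work are solid. World frame = base frame: x ahead of the robot, y to its left, z up, the work surface at z = 0. Lengths are in m, angles in rad, forces in N, time in s.
With the tool pointing down it reaches from about 0.275 to 0.75 m from the base axis. Payload 10.2 kg.
Tool frame: the origin (TCP) lies at the very end of the fingers, on their centre line; the grasp point (between the pads) lies 19 mm behind it (manip.hold_point_z is the distance from the TCP to the grasp point, in m); z points along the fingers, y is the line along which they close (so a half turn about z gives the same grasp; the last joint's range is limited). The gripper opens to 88 mm and grips with 3 to 60 N. Pads are 18 mm wide; open, the fingers measure 123 mm over their backs; the gripper's body (75 mm by 187 mm) begins 45 mm behind the grasp point.
Start: joints at [0.99, 0.313, 1.498, -0, 1.331, -0.223], TCP at [0.184, 0.492, 0.207] pointing down, gripper open.
Joint ranges: [-2.94, 2.94], [-0.97, 2.17], [0.19, 2.56], [-1.23, 4.37], [0.02, 3.11], [-2.88, 2.88]. Speed limits (rad/s): [2.39, 2.39, 3.01, 3.14, 3.14, 3.14].

### API

Orientations are given as a unit quaternion [w, x, y, z].
In Python, from workcell import status, viewer, manip, finder gives the robot as it stands. The module is installed in compiled form; this text tells all that it offers.
- The arm moves only by the tool step_arm, never from a script. Its argument "rows" is a list of rows, each an object of numbers: "tx", "ty", "tz": the shift along the tool's x, y, z as a fraction of full scale; "wx", "wy", "wz": the turn, a rotation vector about the tool's x, y, z as a fraction of full scale. In form: [{"tx": .., "ty": .., "tz": .., "wx": .., "wy": .., "wz": ..}, ...]. A call has 1 to 20 rows; each row is the pose to reach, as a shift and turn from the pose commanded when the call began, along the tool's axes at that moment; what a row does not reach only later rows make up. Full scale, the value 1, is 1 m for a shift and 45 degrees for a turn. A row lasts 1/8 s, in which the tool goes at most 62.5 mm and 10.7 degrees, less where a joint would pass 70% of its speed; a pose out of reach is approached as far as the arm can. A call with a number of a shift or a turn outside -1 to 1 is refused whole. A call with a gripper value outside its range is refused whole. "fingers" is the closure, from -1 (fully open) to 1 (shut), so that 0 is half open, set as the call begins (left out, the last holds). The fingers move at their own pace and stop on an object; "squeeze" is the grip in N (left out, the last holds). Time passes only in rows, so rows that repeat a pose let the fingers close. It gives the time, the measured TCP pose, the force, the opening and the grip force at its end, in the units of the state.
- status.read_state(): the state, without advancing time (a new reading comes with each control period).
- viewer.get_image(name): name is "side" or "top" or "wrist"; returns a dict with "img" (384x512x3 uint8, red, green, blue), "depth" (384x512 float32, m along the optical axis (not along the pixel's ray), 0 where there is no reading), "vertical_fov" (degrees; the focal length in pixels is half the picture's height over the tangent of half this angle, whatever the lens; pixels are square), "cx", "cy" (the principal point, pixels), "position" and "orientation" of the camera in the world. Camera axes: x right, y up, looking along -z (the intrinsics and any distortion apply to the point x, -y, -z); pixel columns grow to the right and rows downward; lengths in m; the calibration is good to about 2 mm. A picture is of the moment at which its call begins.
- manip.sign_off(): hands the job in; it is judged then, once.
Trained networks look in a picture, given as the dict that the camera call returned (one of the last four; its "shot" number tells which), for a name from the list of things; names that differ only in an ending like _2 or _b are one class to them, and where a whole thing is asked for, a point or a joint stands for the part that bears it (a point fixed in the world has none). Each returns a list of dicts, best first, with "confidence" (0 to 1); they miss things now and then, are a little off and sometimes report something else, mostly with a low value. They report only what shows in the picture. A call takes as long as a camera call.
- finder.search_frame(picture, name): "centre" ([x, y, z] in m, in the coordinates of the camera as it stood for that picture, good to about 4 mm: the middle of the surface that is visible of it).
- finder.mark_of(picture, name): "centre" ([x, y, z] in m, in the coordinates of the camera as it stood for that picture, good to about 4 mm: a listed point, or the origin of a listed thing).
The state is a dict: "clock": time; "joints": joint angles; "qvel": joint speeds; "joint_torque": joint torques, N m; "eef_pos": TCP position; "tcp_rot": TCP orientation; "ft_force": force on the tool from outside, world axes, zero at the start; "wrist_torque": the same for the moment, N m; "opening": finger opening in m; "finger_force": force on a finger pad.
Only numpy, scipy, OpenCV 4.12 (cv2) and the standard library are available. Lean on these libraries where they do the work, as an engineer would, in place of code of your own. Each camera call takes 0.05 s, during which the arm holds its last target. There are 200 camera calls.

## Working session

There is one attempt and no reset: what is moved stays moved. The work goes in short steps, Python scripts to look and compute and a tool call to move; the robot and the scene stay as the last step left them, time stands still between calls to the robot, and variables do not carry over. Pictures are saved under pics/ and viewed, at most 14 in all, crops included, and the job is handed in when it is done.

Besides the shell and the picture viewer there is one more tool, called after "Request:" by a JSON object that holds its "fn" and its "kwargs", one argument or row to a line. step_arm: Moves the arm, as the interface text tells. Its arguments: {"type":"object","properties":{"rows":{"type":"array","items":{"type":"object","properties":{"tx":{"type":"number","minimum":-1,"maximum":1},"ty":{"type":"number","minimum":-1,"maximum":1},"tz":{"type":"number","minimum":-1,"maximum":1},"wx":{"type":"number","minimum":-1,"maximum":1},"wy":{"type":"number","minimum":-1,"maximum":1},"wz":{"type":"number","minimum":-1,"maximum":1}}}},"fingers":{"type":"number"},"squeeze":{"type":"number"}},"required":["rows"]}

```bash
mkdir -p pics; cat > h.py <<'E'
import numpy as np, cv2
from scipy.spatial.transform import Rotation as R
from workcell import status, viewer, manip, finder
def rot(q): return R.from_quat([q[1],q[2],q[3],q[0]])
def w(p,c): return rot(p["orientation"]).apply(c)+np.array(p["position"])
def save(p,n): cv2.imwrite(f"pics/{n}.png",cv2.cvtColor(p["img"],cv2.COLOR_RGB2BGR))
def cloud(p):
    d=p["depth"]; f=192/np.tan(np.radians(p["vertical_fov"])/2)
    v,u=np.mgrid[:384,:512]
    c=np.stack([(u-p["cx"])/f*d,-(v-p["cy"])/f*d,-d],-1)
    return w(p,c.reshape(-1,3)).reshape(384,512,3)
N=["mill_centre","spice_jar_centre","honey_jar_centre","sugar_pot_centre","brass_post","teapot_centre","disc_1_top","disc_2_top","disc_3_top","disc_4_top"]
E
python3 - <<'E'
from h import *
for v in ["top","side"]:
    p=viewer.get_image(v); save(p,v+"0"); print(v,p["position"],p["orientation"],[k for k in p], p["vertical_fov"])
    for n in N:
        print(n,[(np.round(w(p,r["centre"]),3).tolist(),round(r["confidence"],2)) for r in finder.mark_of(p,n)[:4]])
s=status.read_state();print(s)
E
```

```text
top [ 0.48637833 -0.02956443  1.03414858] [ 0.71710581  0.02124283 -0.02241103 -0.69627993] ['img', 'depth', 'vertical_fov', 'cx', 'cy', 'position', 'orientation', 'shot'] 57.98621301653052
mill_centre [([0.621, -0.455, 0.058], 0.67), ([0.435, -0.099, 0.047], 0.45)]
spice_jar_centre [([0.432, 0.356, 0.054], 0.76)]
honey_jar_centre [([0.427, -0.36, 0.051], 0.69), ([0.434, 0.355, 0.053], 0.33)]
sugar_pot_centre [([0.446, 0.131, 0.043], 0.91)]
brass_post [([0.634, -0.159, 0.011], 0.6)]
teapot_centre [([0.621, -0.459, 0.06], 0.88)]
disc_1_top [([0.6, 0.196, 0.016], 0.81)]
disc_2_top [([0.608, 0.098, 0.014], 0.87)]
disc_3_top [([0.618, 0.002, 0.015], 0.86)]
disc_4_top [([0.628, -0.089, 0.017], 0.71)]
side [0.55750264 0.8357079  0.80058508] [ 0.00321405 -0.00343379  0.429351    0.90312546] ['img', 'depth', 'vertical_fov', 'cx', 'cy', 'position', 'orientation', 'shot'] 54.04400864609688
mill_centre [([0.442, -0.105, 0.049], 0.51)]
spice_jar_centre [([0.434, 0.355, 0.048], 0.96)]
honey_jar_centre [([0.427, -0.361, 0.048], 0.62)]
sugar_pot_centre [([0.443, 0.135, 0.043], 0.8)]
brass_post [([0
[... 245 characters left out ...]
6)]
{'clock': 1.1, 'joints': array([ 9.89583466e-01,  3.12879928e-01,  1.49771719e+00,  1.05077631e-05,
        1.33099368e+00, -2.23408706e-01]), 'qvel': array([ 0.00059379,  0.00052859,  0.0001639 , -0.00237926, -0.00119291,
        0.0009546 ]), 'joint_torque': array([ 1.71373918e-04, -4.02116597e+01, -2.52422261e+01,  6.95815519e-02,
        3.17363092e-02,  1.07940801e-05]), 'eef_pos': array([0.18387812, 0.49174679, 0.20712397]), 'tcp_rot': array([-4.33313948e-06,  1.77950510e-01,  9.84039438e-01,  2.85117778e-06]), 'ft_force': array([0.44858046, 0.37188526, 0.02046645]), 'wrist_torque': array([-0.01938818,  0.00600188,  0.01550557]), 'finger_force': 0.0, 'opening': 0.08802950922487945}
```

View pics/top0.png

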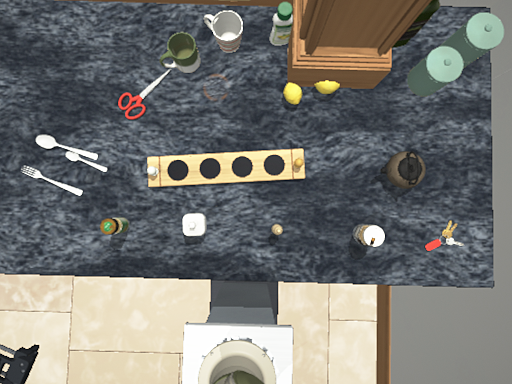

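View pics/side0.png

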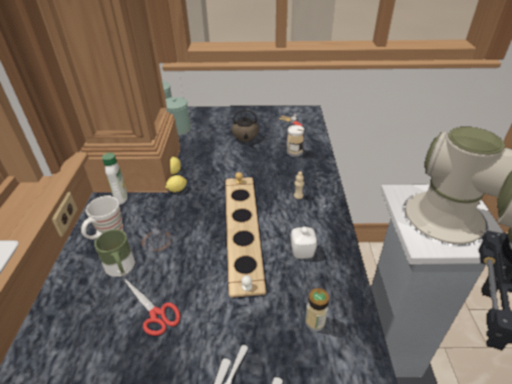

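The top view shows the brass post at pixel (298,161), the −y end, and a white ball at (152,172). So mill→4, spice→3, honey→2 and sugar→1. All four items are standing. I'll refine the positions from depth.

```bash
python3 - <<'E'
from h import *
p=viewer.get_image("top"); c=cloud(p)
G={"mill":(.438,-.102,.08,.2),"spice":(.433,.355,.09,.2),"honey":(.427,-.36,.085,.2),"sugar":(.445,.133,.055,.2),"knob":(.445,.133,.079,.2)}
for n,(x,y,a,b) in G.items():
    m=(np.hypot(c[...,0]-x,c[...,1]-y)<.06)&(c[...,2]>a)&(c[...,2]<b)
    q=c[m]; r=cv2.minAreaRect((q[:,:2]*1000).astype(np.float32))
    print(n,m.sum(),q.mean(0).round(4),q[:,2].max().round(3),((q.min(0)+q.max(0))/2).round(4),np.round(r[0],1),np.round(r[1],1),round(r[2],1))
g=p["img"].max(-1)
for i,(x,y) in enumerate([(.6,.196),(.608,.099),(.617,.004),(.627,-.09)]):
    m=(np.hypot(c[...,0]-x,c[...,1]-y)<.045)&(g<60)&(c[...,2]>.008)
    q=c[m]; print("disc",i+1,m.sum(),q.mean(0).round(4),((q.min(0)+q.max(0))/2).round(4),(q.max(0)-q.min(0)).round(3))
E
```

```text
mill 35 [ 0.4349 -0.1001  0.087 ] 0.099 [ 0.4353 -0.0993  0.0894] [435.3 -99.3] [16.4 16.4] 0.8
spice 241 [0.4335 0.3533 0.1033] 0.109 [0.4337 0.3562 0.0999] [433.6 354.9] [41.9 42.3] 58.2
honey 370 [ 0.428  -0.3551  0.0979] 0.103 [ 0.4276 -0.3561  0.0943] [ 427.6 -356.1] [54.  55.5] 1.8
sugar 438 [0.4424 0.1344 0.0669] 0.089 [0.4425 0.1359 0.0726] [442.6 136.1] [58.7 59.8] 1.8
knob 35 [0.4428 0.1347 0.0849] 0.089 [0.4422 0.1347 0.0843] [442.3 134.5] [16.4 13.7] 2.8
disc 1 311 [0.6004 0.1943 0.0163] [0.6008 0.1942 0.0157] [0.057 0.057 0.01 ]
disc 2 303 [0.6082 0.0999 0.0165] [0.6082 0.0999 0.0162] [0.055 0.057 0.01 ]
disc 3 108 [0.6145 0.0088 0.0166] [0.6158 0.0055 0.0166] [0.057 0.056 0.007]
disc 4 67 [ 0.6213 -0.0894  0.0163] [ 0.6244 -0.0889  0.0167] [0.057 0.056 0.007]
```

Request:
{"fn": "step_arm", "kwargs": {
  "rows": [
    {"tz":-0.06},
    {"tz":-0.06},
    {"tz":-0.06}
  ],
  "fingers": -1,
  "squeeze": 20
}}

```text
schema error: expected keys tx, ty, tz, wx, wy, wz
```

```bash
cat >> h.py <<'E'
def go(x,y,z,yaw=None):
    "print tool-frame shift and wz to put TCP at xyz with finger line at yaw deg"
    s=status.read_state(); T=rot(s["tcp_rot"]); a=T.as_matrix()[:,1]
    cur=np.degrees(np.arctan2(a[1],a[0]))
    d=T.inv().apply(np.array([x,y,z])-s["eef_pos"])
    print("shift",d.round(4),"yaw",cur.round(2),"wz",None if yaw is None else round(-((yaw-cur+90)%180-90)/45,3),"rows",np.ceil(np.linalg.norm(d)/.0625),"tilt",T.as_matrix()[2].round(4))
E
python3 -c "
from h import *
go(.4335,.355,.22,4.7)"
```

```text
shift [-0.2817 -0.0407 -0.0129] yaw 69.5 wz 1.44 rows 5.0 tilt [-0. -0. -1.]
```

Request:
{"fn": "step_arm", "kwargs": {
  "rows": [
    {"tx":-0.2817,"ty":-0.0407,"tz":-0.013,"wx":0,"wy":0,"wz":1},
    {"tx":-0.2817,"ty":-0.0407,"tz":-0.013,"wx":0,"wy":0,"wz":1},
    {"tx":-0.2817,"ty":-0.0407,"tz":-0.013,"wx":0,"wy":0,"wz":1},
    {"tx":-0.2817,"ty":-0.0407,"tz":-0.013,"wx":0,"wy":0,"wz":1},
    {"tx":-0.2817,"ty":-0.0407,"tz":-0.013,"wx":0,"wy":0,"wz":1},
    {"tx":-0.2817,"ty":-0.0407,"tz":-0.013,"wx":0,"wy":0,"wz":1},
    {"tx":-0.2817,"ty":-0.0407,"tz":-0.013,"wx":0,"wy":0,"wz":1},
    {"tx":-0.2817,"ty":-0.0407,"tz":-0.013,"wx":0,"wy":0,"wz":1}
  ],
  "fingers": -1,
  "squeeze": 20
}}

```text
clock: 2.15
eef_pos: [0.4325, 0.3557, 0.2202]
tcp_rot: [-0.0, 0.54, 0.842, 0.0]
ft_force: [-0.1, -0.4, 0.0]
opening: 0.0877
finger_force: 0.0
```

```bash
cat >> h.py <<'E'
def top(p,x,y,a,b,r=.06):
    c=cloud(p); m=(np.hypot(c[...,0]-x,c[...,1]-y)<r)&(c[...,2]>a)&(c[...,2]<b)&(p["depth"]>0); q=c[m]
    if len(q)<8: return print("few",len(q))
    e=cv2.minAreaRect((q[:,:2]*1000).astype(np.float32))
    o,_,_=cv2.fitEllipse((cv2.convexHull((q[:,:2]*1000).astype(np.float32)))) ,0,0
    print(len(q),"rect",np.round(e[0],1),np.round(e[1],1),round(e[2],1),"ell",[np.round(v,1) for v in o],"z",np.percentile(q[:,2],[5,50,95]).round(4))
E
python3 - <<'E'
from h import *
p=viewer.get_image("wrist"); save(p,"w1"); print(p["position"])
top(p,.4335,.355,.09,.13)
print([(w(p,r["centre"]).round(4),r["confidence"]) for r in finder.mark_of(p,"spice_jar_centre")])
go(.4335,.355,.060,4.7)
E
```

```text
[0.39844097 0.43068989 0.39905653]
1217 rect [434.8 355.7] [43.5 43.3] 1.5 ell [array([435.3, 355.8]), array([43.6, 44.2]), np.float64(87.9)] z [0.0969 0.1065 0.1077]
[(array([0.4356, 0.3558, 0.0545]), 0.9)]
shift [-0.0009  0.0004  0.1603] yaw 24.59 wz 0.442 rows 3.0 tilt [ 1.e-04  2.e-04 -1.e+00]
```

View pics/w1.png

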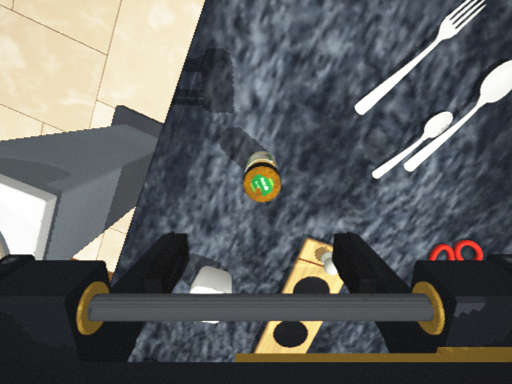

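The wrist view shows the jar top at (262,182), upright between the fingers. Its position by depth is (0.435, 0.3557). Next I descend and grip.

```bash
python3 -c "
from h import *
go(.435,.3557,.052)"
```

```text
shift [-0.0008  0.0021  0.1683] yaw 24.59 wz None rows 3.0 tilt [ 1.e-04  2.e-04 -1.e+00]
```

Request:
{"fn": "step_arm", "kwargs": {
  "rows": [
    {"tx":-0.001,"ty":0.002,"tz":0.04,"wx":0,"wy":0,"wz":0},
    {"tx":-0.001,"ty":0.002,"tz":0.08,"wx":0,"wy":0,"wz":0},
    {"tx":-0.001,"ty":0.002,"tz":0.12,"wx":0,"wy":0,"wz":0},
    {"tx":-0.001,"ty":0.002,"tz":0.15,"wx":0,"wy":0,"wz":0},
    {"tx":-0.001,"ty":0.002,"tz":0.168,"wx":0,"wy":0,"wz":0},
    {"tx":-0.001,"ty":0.002,"tz":0.168,"wx":0,"wy":0,"wz":0},
    {"tx":-0.001,"ty":0.002,"tz":0.168,"wx":0,"wy":0,"wz":0}
  ]
}}

```text
clock: 3.12
eef_pos: [0.436, 0.3554, 0.0531]
tcp_rot: [0.0, 0.541, 0.841, 0.001]
ft_force: [0.3, -0.2, -0.8]
opening: 0.0883
finger_force: 0.0
```

Request:
{"fn": "step_arm", "kwargs": {
  "rows": [
    {"tx":0,"ty":0,"tz":0,"wx":0,"wy":0,"wz":0},
    {"tx":0,"ty":0,"tz":0,"wx":0,"wy":0,"wz":0},
    {"tx":0,"ty":0,"tz":0,"wx":0,"wy":0,"wz":0},
    {"tx":0,"ty":0,"tz":0,"wx":0,"wy":0,"wz":0},
    {"tx":0,"ty":0,"tz":0,"wx":0,"wy":0,"wz":0},
    {"tx":0,"ty":0,"tz":0,"wx":0,"wy":0,"wz":0}
  ],
  "fingers": 1,
  "squeeze": 20
}}

```text
clock: 3.88
eef_pos: [0.4357, 0.3549, 0.0521]
tcp_rot: [-0.0, 0.541, 0.841, -0.0]
ft_force: [-1.3, -0.1, 0.5]
opening: 0.0434
finger_force: 20.0
```

Request:
{"fn": "step_arm", "kwargs": {
  "rows": [
    {"tx":0,"ty":0,"tz":-0.01,"wx":0,"wy":0,"wz":0},
    {"tx":0,"ty":0,"tz":-0.03,"wx":0,"wy":0,"wz":0},
    {"tx":0,"ty":0,"tz":-0.06,"wx":0,"wy":0,"wz":0},
    {"tx":0,"ty":0,"tz":-0.1,"wx":0,"wy":0,"wz":0},
    {"tx":0,"ty":0,"tz":-0.13,"wx":0,"wy":0,"wz":0},
    {"tx":0,"ty":0,"tz":-0.14,"wx":0,"wy":0,"wz":0},
    {"tx":0,"ty":0,"tz":-0.14,"wx":0,"wy":0,"wz":0}
  ]
}}

```text
clock: 4.75
eef_pos: [0.4357, 0.3549, 0.192]
tcp_rot: [0.0, 0.541, 0.841, 0.0]
ft_force: [-0.1, -0.2, -2.3]
opening: 0.0433
finger_force: 20.0
```

```bash
python3 -c "
from h import *
go(.6162,.005,.192,4.7)"
```

```text
shift [-0.3932  0.0192 -0.    ] yaw 24.5 wz 0.44 rows 7.0 tilt [-0.  0. -1.]
```

Request:
{"fn": "step_arm", "kwargs": {
  "rows": [
    {"tx":-0.03,"ty":0.001,"tz":0,"wx":0,"wy":0,"wz":0.04},
    {"tx":-0.08,"ty":0.004,"tz":0,"wx":0,"wy":0,"wz":0.1},
    {"tx":-0.13,"ty":0.006,"tz":0,"wx":0,"wy":0,"wz":0.15},
    {"tx":-0.18,"ty":0.009,"tz":0,"wx":0,"wy":0,"wz":0.2},
    {"tx":-0.23,"ty":0.011,"tz":0,"wx":0,"wy":0,"wz":0.26},
    {"tx":-0.28,"ty":0.014,"tz":0,"wx":0,"wy":0,"wz":0.32},
    {"tx":-0.33,"ty":0.016,"tz":0,"wx":0,"wy":0,"wz":0.37},
    {"tx":-0.37,"ty":0.018,"tz":0,"wx":0,"wy":0,"wz":0.42},
    {"tx":-0.393,"ty":0.019,"tz":0,"wx":0,"wy":0,"wz":0.44},
    {"tx":-0.393,"ty":0.019,"tz":0,"wx":0,"wy":0,"wz":0.44},
    {"tx":-0.393,"ty":0.019,"tz":0,"wx":0,"wy":0,"wz":0.44}
  ]
}}

```text
clock: 6.12
eef_pos: [0.6155, 0.0064, 0.1918]
tcp_rot: [-0.0, 0.677, 0.736, -0.0]
ft_force: [0.4, 0.1, -1.7]
opening: 0.0436
finger_force: 20.0
```

```bash
python3 - <<'E'
from h import *
p=viewer.get_image("wrist"); save(p,"w2")
for n in N[6:]+["brass_post"]: print(n,[(w(p,r["centre"]).round(4).tolist(),round(r["confidence"],2)) for r in finder.mark_of(p,n)[:2]])
c=cloud(p); g=p["img"].max(-1)
for i,(x,y) in enumerate([(.6004,.1945),(.6082,.0999),(.6160,.005),(.624,-.0896)]):
    m=(np.hypot(c[...,0]-x,c[...,1]-y)<.045)&(g<60)&(c[...,2]>.008)&(c[...,2]<.025)
    q=c[m]
    if len(q)>20:
        e=cv2.fitEllipse(cv2.convexHull((q[:,:2]*1000).astype(np.float32))); print(i+1,len(q),np.round(e[0],1),np.round(e[1],1))
go(.6162,.005,.072,4.7)
E
```

```text
disc_1_top [([0.6026, 0.1921, 0.019], 0.86)]
disc_2_top []
disc_3_top [([0.6177, 0.0032, 0.0239], 0.64)]
disc_4_top []
brass_post []
1 1674 [601.9 190.6] [53.8 59.2]
2 1997 [609.2  99.3] [60.  60.5]
3 1170 [617.2   4.9] [59.  59.9]
shift [-0.0008  0.0002  0.1203] yaw 4.75 wz 0.001 rows 2.0 tilt [-0.e+00  3.e-04 -1.e+00]
```

View pics/w2.png

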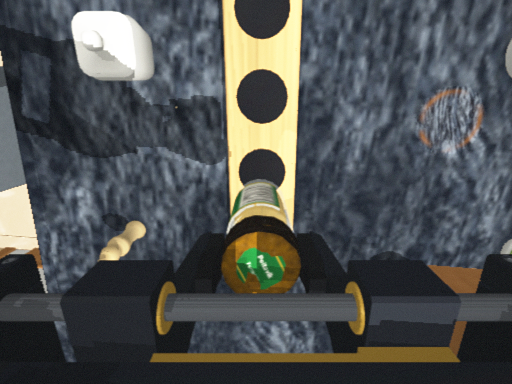

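The jar hangs upright in the fingers, with disc 3 visible beneath it at (262,170). Lowering it onto the disc.

Request:
{"fn": "step_arm", "kwargs": {
  "rows": [
    {"tx":-0.001,"ty":0.001,"tz":0.03,"wx":0,"wy":0,"wz":0},
    {"tx":-0.001,"ty":0.001,"tz":0.07,"wx":0,"wy":0,"wz":0},
    {"tx":-0.001,"ty":0.001,"tz":0.1,"wx":0,"wy":0,"wz":0},
    {"tx":-0.001,"ty":0.001,"tz":0.114,"wx":0,"wy":0,"wz":0},
    {"tx":-0.001,"ty":0.001,"tz":0.119,"wx":0,"wy":0,"wz":0},
    {"tx":-0.001,"ty":0.001,"tz":0.122,"wx":0,"wy":0,"wz":0},
    {"tx":-0.001,"ty":0.001,"tz":0.122,"wx":0,"wy":0,"wz":0},
    {"tx":-0.001,"ty":0.001,"tz":0.122,"wx":0,"wy":0,"wz":0}
  ]
}}

```text
clock: 7.42
eef_pos: [0.6174, 0.0042, 0.0708]
tcp_rot: [0.0, 0.678, 0.736, 0.0]
ft_force: [-0.4, -0.2, -0.9]
opening: 0.0434
finger_force: 20.0
```

Request:
{"fn": "step_arm", "kwargs": {
  "rows": [
    {"tx":0,"ty":0,"tz":0,"wx":0,"wy":0,"wz":0},
    {"tx":0,"ty":0,"tz":0,"wx":0,"wy":0,"wz":0},
    {"tx":0,"ty":0,"tz":0,"wx":0,"wy":0,"wz":0},
    {"tx":0,"ty":0,"tz":0,"wx":0,"wy":0,"wz":0},
    {"tx":0,"ty":0,"tz":-0.03,"wx":0,"wy":0,"wz":0},
    {"tx":0,"ty":0,"tz":-0.08,"wx":0,"wy":0,"wz":0},
    {"tx":0,"ty":0,"tz":-0.13,"wx":0,"wy":0,"wz":0},
    {"tx":0,"ty":0,"tz":-0.13,"wx":0,"wy":0,"wz":0}
  ],
  "fingers": -1
}}

```text
clock: 8.43
eef_pos: [0.6186, 0.0041, 0.2042]
tcp_rot: [0.003, 0.677, 0.736, 0.002]
ft_force: [-0.4, 0.3, -0.4]
opening: 0.0878
finger_force: 0.0
```

```bash
python3 - <<'E'
from h import *
p=viewer.get_image("wrist")
top(p,.617,.005,.105,.14)
go(.435,-.0995,.2,4.7)
E
```

```text
1526 rect [616.6   5.4] [43.3 43.4] 64.0 ell [array([617. ,   5.2]), array([43.7, 44. ]), np.float64(104.7)] z [0.1125 0.1235 0.1248]
shift [-0.0884 -0.1904  0.0009] yaw 4.7 wz 0.0 rows 4.0 tilt [-7.0e-04  2.7e-03 -1.0e+00]
```

Spice jar is on disc 3 at (0.617, 0.0052), upright. The mill is next.

Request:
{"fn": "step_arm", "kwargs": {
  "rows": [
    {"tx":-0.02,"ty":-0.04,"tz":0,"wx":0,"wy":0,"wz":0},
    {"tx":-0.05,"ty":-0.1,"tz":0,"wx":0,"wy":0,"wz":0},
    {"tx":-0.07,"ty":-0.15,"tz":0,"wx":0,"wy":0,"wz":0},
    {"tx":-0.088,"ty":-0.19,"tz":0,"wx":0,"wy":0,"wz":0},
    {"tx":-0.088,"ty":-0.19,"tz":0,"wx":0,"wy":0,"wz":0},
    {"tx":-0.088,"ty":-0.19,"tz":0,"wx":0,"wy":0,"wz":0}
  ]
}}

```text
clock: 9.22
eef_pos: [0.4351, -0.0988, 0.1994]
tcp_rot: [-0.001, 0.678, 0.735, -0.0]
ft_force: [-0.1, 0.4, -0.3]
opening: 0.0885
finger_force: 0.0
```

```bash
python3 - <<'E'
from h import *
p=viewer.get_image("wrist"); save(p,"w3")
top(p,.435,-.0995,.08,.11,.03); top(p,.435,-.0995,.045,.065,.03)
print([(w(p,r["centre"]).round(4),r["confidence"]) for r in finder.mark_of(p,"mill_centre")])
go(.435,-.0995,.064,4.7)
cv2.imwrite("pics/w3.png",cv2.resize(cv2.cvtColor(p["img"],cv2.COLOR_RGB2BGR)[100:300,150:370],None,fx=3,fy=3))
E
```

```text
210 rect [ 436.3 -101.6] [19.3 17.1] 21.7 ell [array([ 436.5, -102. ]), array([18.7, 18.9]), np.float64(38.0)] z [0.0808 0.0857 0.0974]
140 rect [436.1 -97. ] [26.3 16.4] 8.1 ell [array([ 436.8, -102.3]), array([26.6, 27. ]), np.float64(173.3)] z [0.0529 0.0588 0.0632]
[(array([ 0.4341, -0.099 ,  0.0511]), 0.67)]
shift [-0.001  -0.0004  0.1355] yaw 4.75 wz 0.001 rows 3.0 tilt [ 6.e-04 -8.e-04 -1.e+00]
```

View pics/w3.png

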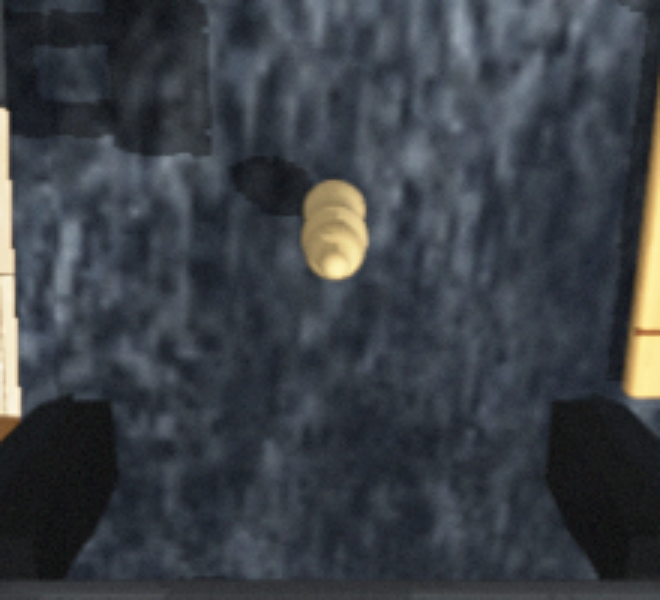

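The crop shows the mill upright and centred between the fingers, at about (0.4363, −0.1015). I'll grip the shoulder of its lower part.

Request:
{"fn": "step_arm", "kwargs": {
  "rows": [
    {"tx":-0.002,"ty":0.001,"tz":0.04,"wx":0,"wy":0,"wz":0},
    {"tx":-0.002,"ty":0.001,"tz":0.08,"wx":0,"wy":0,"wz":0},
    {"tx":-0.002,"ty":0.001,"tz":0.12,"wx":0,"wy":0,"wz":0},
    {"tx":-0.002,"ty":0.001,"tz":0.147,"wx":0,"wy":0,"wz":0},
    {"tx":-0.002,"ty":0.001,"tz":0.157,"wx":0,"wy":0,"wz":0},
    {"tx":-0.002,"ty":0.001,"tz":0.157,"wx":0,"wy":0,"wz":0},
    {"tx":-0.002,"ty":0.001,"tz":0.157,"wx":0,"wy":0,"wz":0}
  ]
}}

```text
clock: 10.2
eef_pos: [0.4368, -0.1011, 0.044]
tcp_rot: [0.001, 0.677, 0.736, 0.0]
ft_force: [0.7, 0.2, -0.2]
opening: 0.088
finger_force: 0.0
```

Request:
{"fn": "step_arm", "kwargs": {
  "rows": [
    {"tx":0,"ty":0,"tz":0,"wx":0,"wy":0,"wz":0},
    {"tx":0,"ty":0,"tz":0,"wx":0,"wy":0,"wz":0},
    {"tx":0,"ty":0,"tz":0,"wx":0,"wy":0,"wz":0},
    {"tx":0,"ty":0,"tz":0,"wx":0,"wy":0,"wz":0},
    {"tx":0,"ty":0,"tz":0,"wx":0,"wy":0,"wz":0},
    {"tx":0,"ty":0,"tz":0,"wx":0,"wy":0,"wz":0},
    {"tx":0,"ty":0,"tz":0,"wx":0,"wy":0,"wz":0}
  ],
  "fingers": 1,
  "squeeze": 15
}}

```text
clock: 11.08
eef_pos: [0.4361, -0.1009, 0.0431]
tcp_rot: [-0.0, 0.678, 0.736, -0.0]
ft_force: [0.1, -0.6, -0.8]
opening: 0.0206
finger_force: 11.7
```

Request:
{"fn": "step_arm", "kwargs": {
  "rows": [
    {"tx":0,"ty":0,"tz":-0.01,"wx":0,"wy":0,"wz":0},
    {"tx":0,"ty":0,"tz":-0.03,"wx":0,"wy":0,"wz":0},
    {"tx":0,"ty":0,"tz":-0.06,"wx":0,"wy":0,"wz":0},
    {"tx":0,"ty":0,"tz":-0.1,"wx":0,"wy":0,"wz":0},
    {"tx":0,"ty":0,"tz":-0.13,"wx":0,"wy":0,"wz":0},
    {"tx":0,"ty":0,"tz":-0.14,"wx":0,"wy":0,"wz":0},
    {"tx":0,"ty":0,"tz":-0.14,"wx":0,"wy":0,"wz":0}
  ]
}}

```text
clock: 11.95
eef_pos: [0.436, -0.1009, 0.183]
tcp_rot: [0.0, 0.678, 0.736, -0.0]
ft_force: [0.1, 0.5, -2.5]
opening: 0.0198
finger_force: 13.9
```

```bash
python3 -c "
from h import *
p=viewer.get_image('wrist'); save(p,'w4')
s=status.read_state()['eef_pos']; print(s)
top(p,s[0],s[1],s[2]+.02,s[2]+.06,.03)
go(.6246,-.0897,.182,4.7)"
```

```text
[ 0.43567588 -0.10074942  0.18230152]
2820 rect [435.8 -99. ] [50.  20.9] 4.4 ell [array([436.7, -98.1]), array([23.2, 74.6]), np.float64(94.2)] z [0.2105 0.2271 0.2405]
shift [-4.500e-03  1.892e-01  1.000e-04] yaw 4.7 wz -0.0 rows 4.0 tilt [ 7.0e-04 -1.1e-03 -1.0e+00]
```

View pics/w4.png

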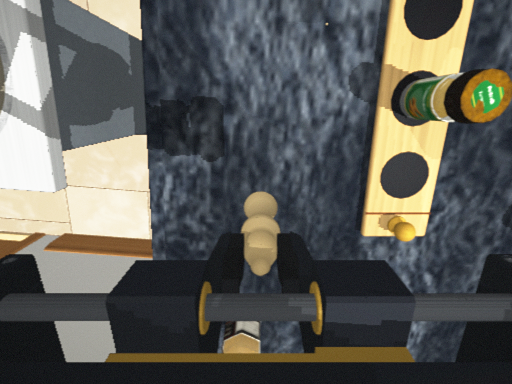

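The wrist view shows the mill held at its waist, about (261,240), hanging vertically. Disc 4 is at (405,175), next to the brass ball at (403,231). Carrying it over.

Request:
{"fn": "step_arm", "kwargs": {
  "rows": [
    {"tx":0,"ty":0.02,"tz":0,"wx":0,"wy":0,"wz":0},
    {"tx":-0.001,"ty":0.06,"tz":0,"wx":0,"wy":0,"wz":0},
    {"tx":-0.002,"ty":0.1,"tz":0,"wx":0,"wy":0,"wz":0},
    {"tx":-0.003,"ty":0.14,"tz":0,"wx":0,"wy":0,"wz":0},
    {"tx":-0.004,"ty":0.175,"tz":0,"wx":0,"wy":0,"wz":0},
    {"tx":-0.004,"ty":0.189,"tz":0.03,"wx":0,"wy":0,"wz":0},
    {"tx":-0.004,"ty":0.189,"tz":0.07,"wx":0,"wy":0,"wz":0},
    {"tx":-0.004,"ty":0.189,"tz":0.09,"wx":0,"wy":0,"wz":0},
    {"tx":-0.004,"ty":0.189,"tz":0.105,"wx":0,"wy":0,"wz":0},
    {"tx":-0.004,"ty":0.189,"tz":0.105,"wx":0,"wy":0,"wz":0},
    {"tx":-0.004,"ty":0.189,"tz":0.105,"wx":0,"wy":0,"wz":0}
  ]
}}

```text
clock: 13.38
eef_pos: [0.6252, -0.0896, 0.0788]
tcp_rot: [0.001, 0.678, 0.735, 0.0]
ft_force: [-0.3, 0.0, -1.5]
opening: 0.0198
finger_force: 13.9
```

```bash
python3 -c "
from h import *
p=viewer.get_image('side'); a=viewer.get_image('wrist')
A=cv2.resize(p['img'][150:230,200:300],None,fx=4,fy=4,interpolation=2); B=cv2.resize(a['img'][100:300,170:350],(288,320))
cv2.imwrite('pics/w5.png',np.hstack([A,B])[...,::-1])
print([(w(p,r['centre']).round(4),r['confidence']) for r in finder.mark_of(p,'mill_centre')])
print([(w(a,r['centre']).round(4),r['confidence']) for r in finder.mark_of(a,'mill_centre')])
go(.6246,-.0897,.062,4.7)"
```

```text
[(array([ 0.6309, -0.0905,  0.0847]), 0.55)]
[(array([ 0.6237, -0.0884,  0.0849]), 0.78)]
shift [-0.0001 -0.0005  0.0168] yaw 4.7 wz 0.0 rows 1.0 tilt [-5.0e-04  1.1e-03 -1.0e+00]
```

View pics/w5.png

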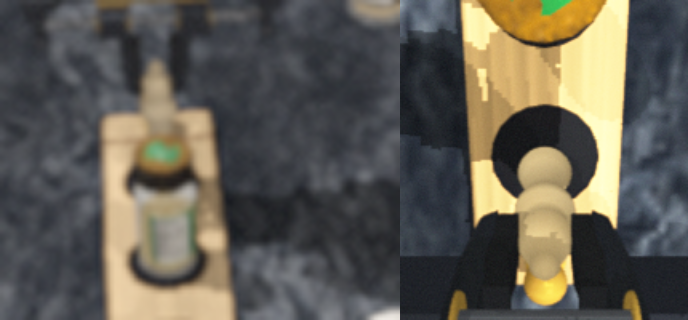

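Vertical and over disc 4. Lowering with force checks.

Request:
{"fn": "step_arm", "kwargs": {
  "rows": [
    {"tx":0,"ty":0,"tz":0.008,"wx":0,"wy":0,"wz":0},
    {"tx":0,"ty":0,"tz":0.014,"wx":0,"wy":0,"wz":0},
    {"tx":0,"ty":0,"tz":0.016,"wx":0,"wy":0,"wz":0},
    {"tx":0,"ty":0,"tz":0.016,"wx":0,"wy":0,"wz":0},
    {"tx":0,"ty":0,"tz":0.016,"wx":0,"wy":0,"wz":0}
  ]
}}

```text
clock: 14.2
eef_pos: [0.6249, -0.0895, 0.0623]
tcp_rot: [0.0, 0.678, 0.736, 0.0]
ft_force: [0.1, 0.4, -1.8]
opening: 0.0194
finger_force: 13.9
```

Request:
{"fn": "step_arm", "kwargs": {
  "rows": [
    {"tx":0,"ty":0,"tz":0.001,"wx":0,"wy":0,"wz":0},
    {"tx":0,"ty":0,"tz":0.0015,"wx":0,"wy":0,"wz":0},
    {"tx":0,"ty":0,"tz":0.0015,"wx":0,"wy":0,"wz":0}
  ]
}}

```text
clock: 14.58
eef_pos: [0.6247, -0.0894, 0.0606]
tcp_rot: [-0.0, 0.678, 0.736, -0.0]
ft_force: [0.4, -0.1, -1.2]
opening: 0.0196
finger_force: 13.9
```

Request:
{"fn": "step_arm", "kwargs": {
  "rows": [
    {"tx":0,"ty":0,"tz":0.001,"wx":0,"wy":0,"wz":0},
    {"tx":0,"ty":0,"tz":0.001,"wx":0,"wy":0,"wz":0},
    {"tx":0,"ty":0,"tz":0.001,"wx":0,"wy":0,"wz":0}
  ]
}}

```text
clock: 14.95
eef_pos: [0.6249, -0.0894, 0.06]
tcp_rot: [0.0, 0.677, 0.736, 0.0]
ft_force: [-0.0, 0.9, 2.5]
opening: 0.0195
finger_force: 14.6
```

Request:
{"fn": "step_arm", "kwargs": {
  "rows": [
    {"tx":0,"ty":0,"tz":0,"wx":0,"wy":0,"wz":0},
    {"tx":0,"ty":0,"tz":0,"wx":0,"wy":0,"wz":0},
    {"tx":0,"ty":0,"tz":0,"wx":0,"wy":0,"wz":0},
    {"tx":0,"ty":0,"tz":0,"wx":0,"wy":0,"wz":0},
    {"tx":0,"ty":0,"tz":0,"wx":0,"wy":0,"wz":0},
    {"tx":0,"ty":0,"tz":-0.03,"wx":0,"wy":0,"wz":0},
    {"tx":0,"ty":0,"tz":-0.08,"wx":0,"wy":0,"wz":0},
    {"tx":0,"ty":0,"tz":-0.13,"wx":0,"wy":0,"wz":0},
    {"tx":0,"ty":0,"tz":-0.14,"wx":0,"wy":0,"wz":0},
    {"tx":0,"ty":0,"tz":-0.14,"wx":0,"wy":0,"wz":0}
  ],
  "fingers": -1
}}

```text
clock: 16.2
eef_pos: [0.6247, -0.0894, 0.1993]
tcp_rot: [-0.0, 0.678, 0.735, -0.0]
ft_force: [0.2, -0.8, -0.3]
opening: 0.0882
finger_force: 0.0
```

```bash
python3 - <<'E'
from h import *
p=viewer.get_image("wrist")
top(p,.6246,-.09,.10,.13,.03)
go(.4275,-.356,.21,4.7)
E
```

```text
186 rect [625.  -89.4] [16.4 14.5] 7.5 ell [array([625.1, -90.1]), array([16.1, 16.9]), np.float64(104.0)] z [0.1004 0.1036 0.1148]
shift [-0.2497 -0.218  -0.0116] yaw 4.7 wz -0.0 rows 6.0 tilt [ 8.0e-04 -1.9e-03 -1.0e+00]
```

Mill is placed at (0.625, −0.090). Honey next.

Request:
{"fn": "step_arm", "kwargs": {
  "rows": [
    {"tx":-0.03,"ty":-0.026,"tz":-0.01,"wx":0,"wy":0,"wz":0},
    {"tx":-0.07,"ty":-0.061,"tz":-0.01,"wx":0,"wy":0,"wz":0},
    {"tx":-0.11,"ty":-0.096,"tz":-0.01,"wx":0,"wy":0,"wz":0},
    {"tx":-0.15,"ty":-0.131,"tz":-0.01,"wx":0,"wy":0,"wz":0},
    {"tx":-0.19,"ty":-0.166,"tz":-0.01,"wx":0,"wy":0,"wz":0},
    {"tx":-0.23,"ty":-0.2,"tz":-0.01,"wx":0,"wy":0,"wz":0},
    {"tx":-0.25,"ty":-0.218,"tz":-0.01,"wx":0,"wy":0,"wz":0},
    {"tx":-0.25,"ty":-0.218,"tz":-0.01,"wx":0,"wy":0,"wz":0},
    {"tx":-0.25,"ty":-0.218,"tz":-0.01,"wx":0,"wy":0,"wz":0}
  ]
}}

```text
clock: 17.38
eef_pos: [0.4283, -0.3555, 0.2086]
tcp_rot: [-0.001, 0.677, 0.736, 0.0]
ft_force: [0.3, 0.3, 0.0]
opening: 0.0882
finger_force: 0.0
```

```bash
python3 - <<'E'
from h import *
p=viewer.get_image("wrist"); save(p,"w6")
top(p,.4275,-.356,.09,.12,.05); top(p,.4275,-.356,.02,.08,.05)
go(.4275,-.356,.045,4.7)
cv2.imwrite("pics/w6.png",cv2.resize(cv2.cvtColor(p["img"],cv2.COLOR_RGB2BGR)[90:290,130:390],None,fx=2.5,fy=2.5))
E
```

```text
1979 rect [ 429.9 -357.6] [55.  55.4] 3.9 ell [array([ 429.7, -357.7]), array([55.7, 56.3]), np.float64(121.7)] z [0.0978 0.1002 0.1016]
379 rect [ 428.  -337.3] [53.5 19.3] 6.1 ell [array([ 430.7, -356.4]), array([54.2, 60.2]), np.float64(61.4)] z [0.0267 0.0584 0.0774]
shift [-0.0007 -0.0009  0.1639] yaw 4.76 wz 0.001 rows 3.0 tilt [ 1.2e-03 -6.0e-04 -1.0e+00]
```

View pics/w6.png

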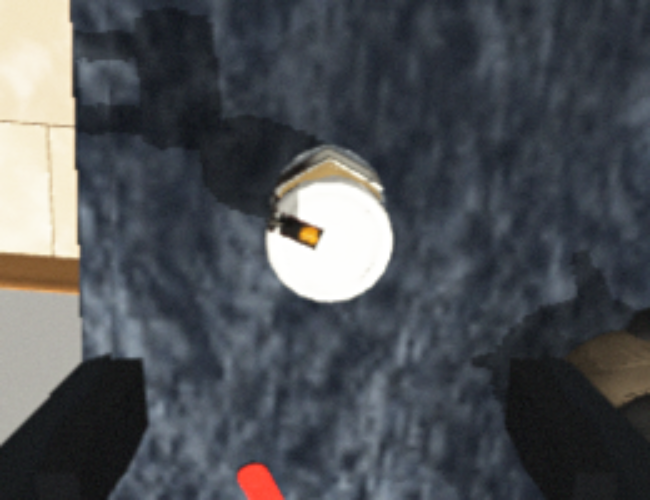

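The wrist view shows the white lid centred at (329,240). A corner of the hexagonal body points up the image, so flats face the fingers. Position (0.4298, −0.3577). Gripping.

Request:
{"fn": "step_arm", "kwargs": {
  "rows": [
    {"tx":-0.002,"ty":0.002,"tz":0.04,"wx":0,"wy":0,"wz":0},
    {"tx":-0.002,"ty":0.002,"tz":0.08,"wx":0,"wy":0,"wz":0},
    {"tx":-0.002,"ty":0.002,"tz":0.12,"wx":0,"wy":0,"wz":0},
    {"tx":-0.002,"ty":0.002,"tz":0.15,"wx":0,"wy":0,"wz":0},
    {"tx":-0.002,"ty":0.002,"tz":0.164,"wx":0,"wy":0,"wz":0},
    {"tx":-0.002,"ty":0.002,"tz":0.164,"wx":0,"wy":0,"wz":0},
    {"tx":-0.002,"ty":0.002,"tz":0.164,"wx":0,"wy":0,"wz":0}
  ]
}}

```text
clock: 18.3
eef_pos: [0.4308, -0.3587, 0.0468]
tcp_rot: [0.001, 0.677, 0.736, -0.0]
ft_force: [0.4, -0.8, -0.2]
opening: 0.0881
finger_force: 0.0
```

Request:
{"fn": "step_arm", "kwargs": {
  "rows": [
    {"tx":0,"ty":0,"tz":0,"wx":0,"wy":0,"wz":0},
    {"tx":0,"ty":0,"tz":0,"wx":0,"wy":0,"wz":0},
    {"tx":0,"ty":0,"tz":0,"wx":0,"wy":0,"wz":0},
    {"tx":0,"ty":0,"tz":0,"wx":0,"wy":0,"wz":0},
    {"tx":0,"ty":0,"tz":0,"wx":0,"wy":0,"wz":0},
    {"tx":0,"ty":0,"tz":0,"wx":0,"wy":0,"wz":0}
  ],
  "fingers": 1,
  "squeeze": 35
}}

```text
clock: 19.05
eef_pos: [0.4301, -0.3584, 0.0458]
tcp_rot: [0.0, 0.678, 0.735, -0.0]
ft_force: [-0.8, -0.0, 2.0]
opening: 0.0559
finger_force: 35.0
```

Request:
{"fn": "step_arm", "kwargs": {
  "rows": [
    {"tx":0,"ty":0,"tz":-0.01,"wx":0,"wy":0,"wz":0},
    {"tx":0,"ty":0,"tz":-0.03,"wx":0,"wy":0,"wz":0},
    {"tx":0,"ty":0,"tz":-0.06,"wx":0,"wy":0,"wz":0},
    {"tx":0,"ty":0,"tz":-0.1,"wx":0,"wy":0,"wz":0},
    {"tx":0,"ty":0,"tz":-0.14,"wx":0,"wy":0,"wz":0},
    {"tx":0,"ty":0,"tz":-0.17,"wx":0,"wy":0,"wz":0},
    {"tx":0,"ty":0,"tz":-0.18,"wx":0,"wy":0,"wz":0},
    {"tx":0,"ty":0,"tz":-0.18,"wx":0,"wy":0,"wz":0}
  ]
}}

```text
clock: 20.05
eef_pos: [0.43, -0.3581, 0.2251]
tcp_rot: [-0.0, 0.678, 0.736, 0.0]
ft_force: [0.3, -0.0, -4.6]
opening: 0.0558
finger_force: 35.0
```

```bash
python3 -c "
from h import *
p=viewer.get_image('wrist')
s=status.read_state()['eef_pos']; print(s)
top(p,s[0],s[1],s[2]+.048,s[2]+.065,.04)
go(.6088,.0996,.226,4.7)"
```

```text
[ 0.42982892 -0.3579005   0.22431836]
8050 rect [ 429.1 -351.9] [76.9 45. ] 3.2 ell [array([ 429.7, -352.8]), array([45.3, 79.6]), np.float64(93.9)] z [0.2758 0.2795 0.284 ]
shift [ 0.4413  0.2158 -0.0011] yaw 4.7 wz -0.0 rows 8.0 tilt [ 0.0018 -0.0012 -1.    ]
```

Request:
{"fn": "step_arm", "kwargs": {
  "rows": [
    {"tx":0.03,"ty":0.015,"tz":0,"wx":0,"wy":0,"wz":0},
    {"tx":0.07,"ty":0.034,"tz":0,"wx":0,"wy":0,"wz":0},
    {"tx":0.12,"ty":0.059,"tz":0,"wx":0,"wy":0,"wz":0},
    {"tx":0.17,"ty":0.083,"tz":0,"wx":0,"wy":0,"wz":0},
    {"tx":0.22,"ty":0.108,"tz":0,"wx":0,"wy":0,"wz":0},
    {"tx":0.27,"ty":0.132,"tz":0,"wx":0,"wy":0,"wz":0},
    {"tx":0.32,"ty":0.157,"tz":0,"wx":0,"wy":0,"wz":0},
    {"tx":0.37,"ty":0.181,"tz":0,"wx":0,"wy":0,"wz":0},
    {"tx":0.41,"ty":0.2,"tz":0,"wx":0,"wy":0,"wz":0},
    {"tx":0.433,"ty":0.212,"tz":0,"wx":0,"wy":0,"wz":0},
    {"tx":0.441,"ty":0.216,"tz":0,"wx":0,"wy":0,"wz":0},
    {"tx":0.441,"ty":0.216,"tz":0,"wx":0,"wy":0,"wz":0},
    {"tx":0.441,"ty":0.216,"tz":0,"wx":0,"wy":0,"wz":0},
    {"tx":0.441,"ty":0.216,"tz":0,"wx":0,"wy":0,"wz":0}
  ]
}}

```text
clock: 21.85
eef_pos: [0.6092, 0.098, 0.2257]
tcp_rot: [0.0, 0.678, 0.735, -0.0]
ft_force: [-0.2, 0.2, -4.2]
opening: 0.0557
finger_force: 35.0
```

```bash
python3 -c "
from h import *
go(.6088,.0993,.063,4.7)"
```

```text
shift [ 0.0013 -0.0003  0.1627] yaw 4.63 wz -0.002 rows 3.0 tilt [-1.e-04 -0.e+00 -1.e+00]
```

Request:
{"fn": "step_arm", "kwargs": {
  "rows": [
    {"tx":0.001,"ty":0,"tz":0.03,"wx":0,"wy":0,"wz":0},
    {"tx":0.001,"ty":0,"tz":0.07,"wx":0,"wy":0,"wz":0},
    {"tx":0.001,"ty":0,"tz":0.11,"wx":0,"wy":0,"wz":0},
    {"tx":0.001,"ty":0,"tz":0.14,"wx":0,"wy":0,"wz":0},
    {"tx":0.001,"ty":0,"tz":0.155,"wx":0,"wy":0,"wz":0},
    {"tx":0.001,"ty":0,"tz":0.161,"wx":0,"wy":0,"wz":0},
    {"tx":0.001,"ty":0,"tz":0.161,"wx":0,"wy":0,"wz":0},
    {"tx":0.001,"ty":0,"tz":0.161,"wx":0,"wy":0,"wz":0}
  ]
}}

```text
clock: 22.85
eef_pos: [0.6098, 0.0999, 0.0658]
tcp_rot: [0.001, 0.678, 0.736, 0.001]
ft_force: [-0.2, -0.6, -4.0]
opening: 0.0558
finger_force: 35.0
```

Request:
{"fn": "step_arm", "kwargs": {
  "rows": [
    {"tx":0,"ty":0,"tz":0.001,"wx":0,"wy":0,"wz":0},
    {"tx":0,"ty":0,"tz":0.001,"wx":0,"wy":0,"wz":0},
    {"tx":0,"ty":0,"tz":0.001,"wx":0,"wy":0,"wz":0}
  ]
}}

```text
clock: 23.22
eef_pos: [0.6092, 0.0999, 0.0637]
tcp_rot: [0.0, 0.678, 0.735, 0.0]
ft_force: [-1.0, 0.3, -4.0]
opening: 0.0557
finger_force: 35.0
```

Request:
{"fn": "step_arm", "kwargs": {
  "rows": [
    {"tx":0,"ty":0,"tz":0.001,"wx":0,"wy":0,"wz":0},
    {"tx":0,"ty":0,"tz":0.001,"wx":0,"wy":0,"wz":0},
    {"tx":0,"ty":0,"tz":0.001,"wx":0,"wy":0,"wz":0}
  ]
}}

```text
clock: 23.6
eef_pos: [0.6093, 0.0999, 0.0629]
tcp_rot: [0.0, 0.678, 0.736, 0.0]
ft_force: [-1.9, -0.0, -1.2]
opening: 0.056
finger_force: 35.0
```

Request:
{"fn": "step_arm", "kwargs": {
  "rows": [
    {"tx":0,"ty":0,"tz":0,"wx":0,"wy":0,"wz":0},
    {"tx":0,"ty":0,"tz":0,"wx":0,"wy":0,"wz":0},
    {"tx":0,"ty":0,"tz":0,"wx":0,"wy":0,"wz":0},
    {"tx":0,"ty":0,"tz":0,"wx":0,"wy":0,"wz":0},
    {"tx":0,"ty":0,"tz":0,"wx":0,"wy":0,"wz":0},
    {"tx":0,"ty":0,"tz":-0.03,"wx":0,"wy":0,"wz":0},
    {"tx":0,"ty":0,"tz":-0.08,"wx":0,"wy":0,"wz":0},
    {"tx":0,"ty":0,"tz":-0.13,"wx":0,"wy":0,"wz":0},
    {"tx":0,"ty":0,"tz":-0.14,"wx":0,"wy":0,"wz":0},
    {"tx":0,"ty":0,"tz":-0.14,"wx":0,"wy":0,"wz":0}
  ],
  "fingers": -1
}}

```text
clock: 24.85
eef_pos: [0.6091, 0.0999, 0.2023]
tcp_rot: [-0.0, 0.678, 0.736, -0.0]
ft_force: [0.1, -0.1, 0.2]
opening: 0.0885
finger_force: 0.0
```

```bash
python3 - <<'E'
from h import *
p=viewer.get_image("wrist")
top(p,.609,.0996,.107,.13,.05)
go(.4425,.1347,.2,1.8)
E
```

```text
2322 rect [608.9 100.7] [55.6 55.6] 53.2 ell [array([609. , 100.4]), array([56. , 56.3]), np.float64(111.8)] z [0.1145 0.1172 0.1186]
shift [ 0.0483 -0.1628  0.0016] yaw 4.7 wz 0.064 rows 3.0 tilt [ 2.0e-04 -2.1e-03 -1.0e+00]
```

Honey is placed at (0.609, 0.1004). Sugar pot next.

Request:
{"fn": "step_arm", "kwargs": {
  "rows": [
    {"tx":0.014,"ty":-0.045,"tz":0,"wx":0,"wy":0,"wz":0},
    {"tx":0.028,"ty":-0.095,"tz":0,"wx":0,"wy":0,"wz":0},
    {"tx":0.042,"ty":-0.14,"tz":0,"wx":0,"wy":0,"wz":0},
    {"tx":0.048,"ty":-0.163,"tz":0,"wx":0,"wy":0,"wz":0},
    {"tx":0.048,"ty":-0.163,"tz":0,"wx":0,"wy":0,"wz":0},
    {"tx":0.048,"ty":-0.163,"tz":0,"wx":0,"wy":0,"wz":0}
  ]
}}

```text
clock: 25.65
eef_pos: [0.4434, 0.1342, 0.2019]
tcp_rot: [-0.0, 0.678, 0.735, -0.0]
ft_force: [0.4, -0.1, 0.9]
opening: 0.0884
finger_force: 0.0
```

```bash
python3 - <<'E'
from h import *
p=viewer.get_image("wrist")
top(p,.4425,.1347,.077,.1,.02);top(p,.4425,.1347,.04,.074,.06);top(p,.4425,.1347,.064,.074,.06)
go(.4425,.1347,.074,1.8)
cv2.imwrite("pics/w7.png",cv2.resize(cv2.cvtColor(p["img"],cv2.COLOR_RGB2BGR)[90:290,130:390],None,fx=2.5,fy=2.5))
E
```

```text
202 rect [444.7 135.1] [17.3 15.5] 5.5 ell [array([444.5, 134.9]), array([16.7, 18.5]), np.float64(96.4)] z [0.0821 0.0878 0.0897]
2198 rect [444.4 135.7] [63.7 60.9] 5.1 ell [array([444.6, 135.5]), array([70.6, 72.9]), np.float64(112.3)] z [0.051  0.0675 0.0706]
1673 rect [444.2 134.5] [56.2 56.4] 5.0 ell [array([444.5, 135.2]), array([60.7, 66.1]), np.float64(6.9)] z [0.0649 0.0682 0.0707]
shift [ 0.0006 -0.0008  0.128 ] yaw 4.67 wz 0.064 rows 3.0 tilt [ 0.    -0.001 -1.   ]
```

View pics/w7.png

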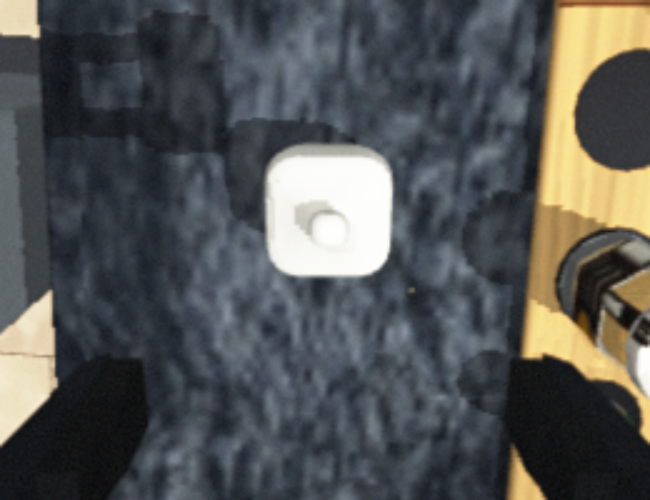

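The pot is square to the fingers (yaw about 5°), with its knob at (330,228), world (0.4446, 0.135). Gripping the knob just above the lid.

Request:
{"fn": "step_arm", "kwargs": {
  "rows": [
    {"tx":0.0005,"ty":0.0015,"tz":0.04,"wx":0,"wy":0,"wz":0},
    {"tx":0.0005,"ty":0.0015,"tz":0.08,"wx":0,"wy":0,"wz":0},
    {"tx":0.0005,"ty":0.0015,"tz":0.11,"wx":0,"wy":0,"wz":0},
    {"tx":0.0005,"ty":0.0015,"tz":0.122,"wx":0,"wy":0,"wz":0},
    {"tx":0.0005,"ty":0.0015,"tz":0.1285,"wx":0,"wy":0,"wz":0},
    {"tx":0.0005,"ty":0.0015,"tz":0.1285,"wx":0,"wy":0,"wz":0},
    {"tx":0.0005,"ty":0.0015,"tz":0.1285,"wx":0,"wy":0,"wz":0}
  ]
}}

```text
clock: 26.58
eef_pos: [0.4448, 0.135, 0.0749]
tcp_rot: [0.001, 0.678, 0.736, 0.001]
ft_force: [-0.3, -0.1, -1.6]
opening: 0.0885
finger_force: 0.0
```

Request:
{"fn": "step_arm", "kwargs": {
  "rows": [
    {"tx":0,"ty":0,"tz":0,"wx":0,"wy":0,"wz":0},
    {"tx":0,"ty":0,"tz":0,"wx":0,"wy":0,"wz":0},
    {"tx":0,"ty":0,"tz":0,"wx":0,"wy":0,"wz":0},
    {"tx":0,"ty":0,"tz":0,"wx":0,"wy":0,"wz":0},
    {"tx":0,"ty":0,"tz":0,"wx":0,"wy":0,"wz":0},
    {"tx":0,"ty":0,"tz":0,"wx":0,"wy":0,"wz":0},
    {"tx":0,"ty":0,"tz":0,"wx":0,"wy":0,"wz":0},
    {"tx":0,"ty":0,"tz":0,"wx":0,"wy":0,"wz":0}
  ],
  "fingers": 1,
  "squeeze": 40
}}

```text
clock: 27.58
eef_pos: [0.4443, 0.135, 0.0741]
tcp_rot: [0.0, 0.678, 0.736, -0.0]
ft_force: [-0.1, -0.6, -0.3]
opening: 0.0101
finger_force: 0.0
```

Request:
{"fn": "step_arm", "kwargs": {
  "rows": [
    {"tx":0,"ty":0,"tz":-0.003,"wx":0,"wy":0,"wz":0},
    {"tx":0,"ty":0,"tz":-0.008,"wx":0,"wy":0,"wz":0},
    {"tx":0,"ty":0,"tz":-0.012,"wx":0,"wy":0,"wz":0},
    {"tx":0,"ty":0,"tz":-0.012,"wx":0,"wy":0,"wz":0}
  ]
}}

```text
clock: 28.08
eef_pos: [0.4445, 0.135, 0.0865]
tcp_rot: [0.0, 0.678, 0.736, 0.0]
ft_force: [-0.3, -0.5, -0.2]
opening: 0.0005
finger_force: 0.0
```

The fingers closed on nothing. I'll raise the arm and look.

Request:
{"fn": "step_arm", "kwargs": {
  "rows": [
    {"tx":0,"ty":0,"tz":-0.03,"wx":0,"wy":0,"wz":0},
    {"tx":0,"ty":0,"tz":-0.08,"wx":0,"wy":0,"wz":0},
    {"tx":0,"ty":0,"tz":-0.116,"wx":0,"wy":0,"wz":0},
    {"tx":0,"ty":0,"tz":-0.116,"wx":0,"wy":0,"wz":0},
    {"tx":0,"ty":0,"tz":-0.116,"wx":0,"wy":0,"wz":0}
  ],
  "fingers": -1
}}

```text
clock: 28.7
eef_pos: [0.4438, 0.135, 0.2011]
tcp_rot: [-0.001, 0.678, 0.735, -0.001]
ft_force: [-0.0, -0.8, -0.9]
opening: 0.0483
finger_force: 0.0
```

```bash
python3 - <<'E'
from h import *
p=viewer.get_image("wrist")
top(p,.4425,.1347,.077,.1,.03);top(p,.4425,.1347,.04,.074,.06)
go(.4425,.1347,.074,1.8)
cv2.imwrite("pics/w8.png",cv2.resize(cv2.cvtColor(p["img"],cv2.COLOR_RGB2BGR)[90:290,130:390],None,fx=2.5,fy=2.5))
print(status.read_state()["opening"])
E
```

```text
200 rect [444.5 135.1] [16.1 16. ] 5.2 ell [array([444.5, 135.1]), array([16.3, 19.9]), np.float64(94.0)] z [0.0824 0.0876 0.0895]
2219 rect [444.5 135.6] [64.  60.9] 4.3 ell [array([444.7, 135.5]), array([70.4, 71.1]), np.float64(44.1)] z [0.0504 0.0675 0.0705]
shift [-0.0002 -0.0009  0.1269] yaw 4.7 wz 0.064 rows 3.0 tilt [ 1.0e-04 -2.4e-03 -1.0e+00]
0.05211965398600562
```

View pics/w8.png

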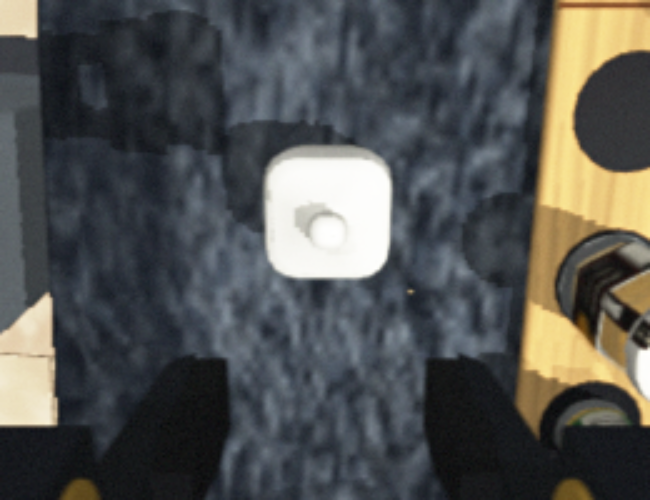

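The pot has not moved: knob still at (327,230). The pads evidently don't reach down to the knob at that height. The 88 mm opening does fit the 77 mm body, so I'll check its side profile.

```bash
python3 - <<'E'
from h import *
for v in ("side","wrist"):
    p=viewer.get_image(v); c=cloud(p)
    m=(np.hypot(c[...,0]-.4445,c[...,1]-.1352)<.055)&(c[...,2]>.005)&(p["depth"]>0); q=c[m]-[.4445,.1352,0]
    a=np.radians(4.8); x=q[:,0]*np.cos(a)+q[:,1]*np.sin(a); y=-q[:,0]*np.sin(a)+q[:,1]*np.cos(a)
    for z in np.arange(.01,.095,.006):
        k=abs(q[:,2]-z)<.003
        if k.sum()>3: print(v,z.round(3),k.sum(),"x",np.percentile(x[k],[1,99]).round(4),"y",np.percentile(y[k],[1,99]).round(4))
E
```

```text
side 0.01 34 x [-0.0252  0.0266] y [-0.0024  0.029 ]
side 0.016 23 x [-0.0245  0.0273] y [-0.0068  0.0292]
side 0.022 30 x [-0.0217  0.0279] y [-0.0003  0.0296]
side 0.028 23 x [-0.0275  0.0262] y [0.0219 0.0298]
side 0.034 31 x [-0.0279  0.0289] y [-0.0143  0.0307]
side 0.04 37 x [-0.0278  0.0298] y [0.0088 0.0317]
side 0.046 43 x [-0.0324  0.0302] y [-0.0201  0.0313]
side 0.052 58 x [-0.0284  0.03  ] y [-0.0139  0.0314]
side 0.058 42 x [-0.0306  0.0282] y [-0.0174  0.0307]
side 0.064 109 x [-0.0308  0.0279] y [-0.0268  0.0292]
side 0.07 185 x [-0.0263  0.023 ] y [-0.0246  0.0252]
side 0.076 11 x [-0.0149  0.0141] y [0.0016 0.0125]
side 0.082 10 x [-0.0079  0.0073] y [-0.0042  0.0069]
side 0.088 27 x [-0.009   0.0058] y [-0.0077  0.0077]
wrist 0.016 22 x [-0.0147  0.0145] y [0.0278 0.0285]
wrist 0.04 26 x [-0.0198  0.0197] y [0.0294 0.0307]
wrist 0.046 75 x [-0.032   0.0319] y [-0.0096  0.0307]
wrist 0.052 110 x [-0.0298  0.0313] y [0.0033 0.0306]
wrist 0.058 50 x [-0.0299  0.0297] y [-0.0289  0.0293]
wrist 0.064 694 x [-0.0293  0.0294] y [-0.0298  0.0291]
wrist 0.07 1282 x [-0.0244  0.0241] y [-0.025   0.0235]
wrist 0.082 33 x [-0.0082  0.0078] y [-0.0077  0.0077]
wrist 0.088 168 x [-0.007   0.0078] y [-0.0075  0.0071]
```

The body is only about 63 mm across the flats, widest at about 48 mm height. I'll grip the body itself, with the gripper body clearing the knob.

Request:
{"fn": "step_arm", "kwargs": {
  "rows": [
    {"tx":0,"ty":0,"tz":0,"wx":0,"wy":0,"wz":0},
    {"tx":0,"ty":0,"tz":0,"wx":0,"wy":0,"wz":0},
    {"tx":0,"ty":0,"tz":0,"wx":0,"wy":0,"wz":0},
    {"tx":0,"ty":0,"tz":0,"wx":0,"wy":0,"wz":0},
    {"tx":0,"ty":0,"tz":0.04,"wx":0,"wy":0,"wz":0},
    {"tx":0,"ty":0,"tz":0.08,"wx":0,"wy":0,"wz":0},
    {"tx":0,"ty":0,"tz":0.1,"wx":0,"wy":0,"wz":0},
    {"tx":0,"ty":0,"tz":0.12,"wx":0,"wy":0,"wz":0},
    {"tx":0,"ty":0,"tz":0.14,"wx":0,"wy":0,"wz":0},
    {"tx":0,"ty":0,"tz":0.155,"wx":0,"wy":0,"wz":0},
    {"tx":0,"ty":0,"tz":0.165,"wx":0,"wy":0,"wz":0},
    {"tx":0,"ty":0,"tz":0.171,"wx":0,"wy":0,"wz":0},
    {"tx":0,"ty":0,"tz":0.171,"wx":0,"wy":0,"wz":0},
    {"tx":0,"ty":0,"tz":0.171,"wx":0,"wy":0,"wz":0}
  ]
}}

```text
clock: 30.6
eef_pos: [0.4446, 0.1351, 0.0315]
tcp_rot: [0.0, 0.677, 0.736, 0.0]
ft_force: [-0.5, 0.3, -0.2]
opening: 0.0882
finger_force: 0.0
```

Request:
{"fn": "step_arm", "kwargs": {
  "rows": [
    {"tx":0,"ty":0,"tz":0,"wx":0,"wy":0,"wz":0},
    {"tx":0,"ty":0,"tz":0,"wx":0,"wy":0,"wz":0},
    {"tx":0,"ty":0,"tz":0,"wx":0,"wy":0,"wz":0},
    {"tx":0,"ty":0,"tz":0,"wx":0,"wy":0,"wz":0},
    {"tx":0,"ty":0,"tz":0,"wx":0,"wy":0,"wz":0},
    {"tx":0,"ty":0,"tz":0,"wx":0,"wy":0,"wz":0}
  ],
  "fingers": 1,
  "squeeze": 30
}}

```text
clock: 31.35
eef_pos: [0.4443, 0.135, 0.0318]
tcp_rot: [0.0, 0.677, 0.736, 0.0]
ft_force: [-3.5, -1.0, 10.1]
opening: 0.0493
finger_force: 24.7
```

Request:
{"fn": "step_arm", "kwargs": {
  "rows": [
    {"tx":0,"ty":0,"tz":-0.003,"wx":0,"wy":0,"wz":0},
    {"tx":0,"ty":0,"tz":-0.01,"wx":0,"wy":0,"wz":0},
    {"tx":0,"ty":0,"tz":-0.02,"wx":0,"wy":0,"wz":0},
    {"tx":0,"ty":0,"tz":-0.03,"wx":0,"wy":0,"wz":0},
    {"tx":0,"ty":0,"tz":-0.03,"wx":0,"wy":0,"wz":0}
  ]
}}

```text
clock: 31.98
eef_pos: [0.4446, 0.135, 0.0617]
tcp_rot: [0.0, 0.678, 0.736, 0.0]
ft_force: [-0.8, 0.3, -3.1]
opening: 0.0152
finger_force: 30.0
```

The pads slid up from the shoulder and now hold something 15 mm wide, probably the knob. Checking.

```bash
python3 - <<'E'
from h import *
p=viewer.get_image("side"); a=viewer.get_image("wrist")
A=cv2.resize(p['img'][200:280,260:350],(450,400),interpolation=2); B=cv2.resize(a['img'][100:340,160:370],(350,400))
cv2.imwrite('pics/w9.png',np.hstack([A,B])[...,::-1])
for q in (p,a): print([(w(q,r['centre']).round(4),r['confidence']) for r in finder.mark_of(q,'sugar_pot_centre')])
print(status.read_state()["opening"])
E
```

```text
[(array([0.445 , 0.1357, 0.0582]), 0.55)]
[(array([0.4433, 0.138 , 0.062 ]), 0.68)]
0.014829155367923844
```

View pics/w9.png

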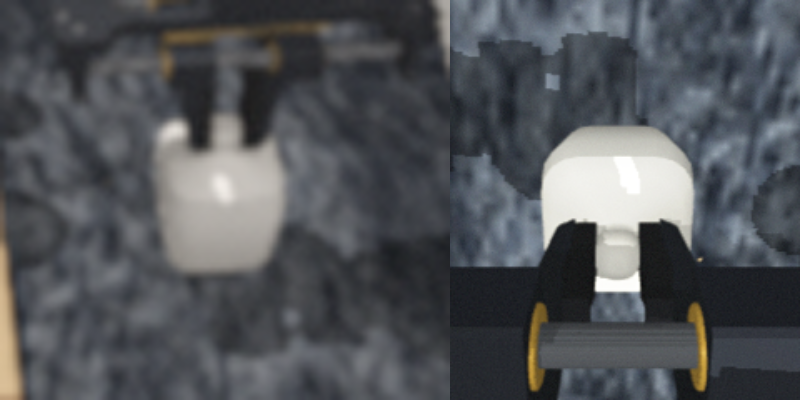

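The pot is now held by its knob and lifted about 15 mm, upright. I'll lift it gently with a firmer grip.

Request:
{"fn": "step_arm", "kwargs": {
  "rows": [
    {"tx":0,"ty":0,"tz":0,"wx":0,"wy":0,"wz":0},
    {"tx":0,"ty":0,"tz":0,"wx":0,"wy":0,"wz":0},
    {"tx":0,"ty":0,"tz":-0.01,"wx":0,"wy":0,"wz":0},
    {"tx":0,"ty":0,"tz":-0.03,"wx":0,"wy":0,"wz":0},
    {"tx":0,"ty":0,"tz":-0.05,"wx":0,"wy":0,"wz":0},
    {"tx":0,"ty":0,"tz":-0.06,"wx":0,"wy":0,"wz":0},
    {"tx":0,"ty":0,"tz":-0.06,"wx":0,"wy":0,"wz":0},
    {"tx":0,"ty":0,"tz":-0.06,"wx":0,"wy":0,"wz":0}
  ],
  "squeeze": 40
}}

```text
clock: 33.17
eef_pos: [0.4439, 0.135, 0.1205]
tcp_rot: [-0.0, 0.678, 0.735, -0.0]
ft_force: [-0.7, 0.2, -3.1]
opening: 0.0153
finger_force: 40.0
```

```bash
python3 - <<'E'
from h import *
p=viewer.get_image("side"); a=viewer.get_image("wrist")
for q in (p,a): print([(w(q,r['centre']).round(4),r['confidence']) for r in finder.mark_of(q,'sugar_pot_centre')])
s=status.read_state();print(s["opening"],s["eef_pos"],s["ft_force"])
white=lambda p:(p["img"].min(-1)>110)&(p["img"].max(-1).astype(int)-p["img"].min(-1)<45)
for n,q in (("side",p),("wrist",a)):
    c=cloud(q); m=(np.hypot(c[...,0]-.4445,c[...,1]-.1352)<.06)&(c[...,2]>.02)&(c[...,2]<.2)&white(q)&(q["depth"]>0)
    d=c[m]-[.4445,.1352,0]
    for z in np.arange(.03,.18,.01):
        k=abs(d[:,2]-z)<.005
        if k.sum()>5: print(n,z.round(3),k.sum(),"x",np.percentile(d[k,0],[2,98]).round(4),"y",np.percentile(d[k,1],[2,98]).round(4))
go(.601,.194,.192,4.7)
E
```

```text
[(array([0.4416, 0.1339, 0.12  ]), 0.82)]
[(array([0.441 , 0.1372, 0.1186]), 0.93)]
0.01461106274811276 [0.44406012 0.13500965 0.12068702] [-0.03320364  0.03574203 -2.45352951]
side 0.08 30 x [-0.026   0.0265] y [-0.0038  0.0282]
side 0.09 52 x [-0.0292  0.0268] y [0.0072 0.0295]
side 0.1 60 x [-0.0283  0.0283] y [-0.0032  0.0297]
side 0.11 58 x [-0.0293  0.0291] y [-0.0012  0.031 ]
side 0.12 78 x [-0.0301  0.03  ] y [-0.0018  0.0321]
side 0.13 93 x [-0.0314  0.0298] y [-0.0115  0.03  ]
side 0.14 224 x [-0.0306  0.027 ] y [-0.0185  0.0274]
side 0.15 50 x [-0.0178  0.018 ] y [-0.0015  0.0214]
side 0.16 34 x [-0.0121  0.0194] y [-0.0085  0.01  ]
wrist 0.08 46 x [-0.0222  0.0174] y [0.0244 0.0282]
wrist 0.09 104 x [-0.0228  0.02  ] y [0.0247 0.0292]
wrist 0.1 119 x [-0.0257  0.0209] y [0.0239 0.0303]
wrist 0.11 133 x [-0.0273  0.0222] y [0.0241 0.0311]
wrist 0.12 389 x [-0.0321  0.027 ] y [0.0184 0.0319]
wrist 0.13 546 x [-0.0305  0.0263] y [0.0185 0.0308]
wrist 0.14 3483 x [-0.0293  0.0275] y [-0.0246  0.0285]
wrist 0.15 385 x [-0.0132  0.011 ] y [0.0026 0.0154]
wrist 0.16 697 x [-0.0079  0.0063] y [-0.0076  0.0083]
wrist 0.17 17 x [-0.0076  0.0208] y [-0.0056  0.013 ]
shift [ 0.0459  0.1612 -0.0715] yaw 4.7 wz -0.0 rows 3.0 tilt [ 0.e+00 -9.e-04 -1.e+00]
```

Held upright by the knob, centred, with the foot about 45 mm below the TCP. Carrying it to disc 1.

Request:
{"fn": "step_arm", "kwargs": {
  "rows": [
    {"tx":0,"ty":0,"tz":-0.02,"wx":0,"wy":0,"wz":0},
    {"tx":0,"ty":0,"tz":-0.045,"wx":0,"wy":0,"wz":0},
    {"tx":0.003,"ty":0.01,"tz":-0.055,"wx":0,"wy":0,"wz":0},
    {"tx":0.009,"ty":0.03,"tz":-0.055,"wx":0,"wy":0,"wz":0},
    {"tx":0.017,"ty":0.06,"tz":-0.055,"wx":0,"wy":0,"wz":0},
    {"tx":0.026,"ty":0.09,"tz":-0.055,"wx":0,"wy":0,"wz":0},
    {"tx":0.034,"ty":0.12,"tz":-0.055,"wx":0,"wy":0,"wz":0},
    {"tx":0.041,"ty":0.145,"tz":-0.055,"wx":0,"wy":0,"wz":0},
    {"tx":0.046,"ty":0.161,"tz":-0.055,"wx":0,"wy":0,"wz":0},
    {"tx":0.046,"ty":0.161,"tz":-0.055,"wx":0,"wy":0,"wz":0},
    {"tx":0.046,"ty":0.161,"tz":-0.055,"wx":0,"wy":0,"wz":0}
  ]
}}

```text
clock: 34.75
eef_pos: [0.6004, 0.1939, 0.1758]
tcp_rot: [-0.0, 0.678, 0.735, -0.0]
ft_force: [-0.1, -0.1, -2.6]
opening: 0.0147
finger_force: 40.0
```

```bash
python3 - <<'E'
from h import *
p=viewer.get_image("side"); a=viewer.get_image("wrist")
for q in (p,a): print([(w(q,r['centre']).round(4),r['confidence']) for r in finder.mark_of(q,'sugar_pot_centre')])
s=status.read_state();print(s["opening"],s["eef_pos"],s["ft_force"])
c=cloud(p); m=(np.hypot(c[...,0]-.601,c[...,1]-.194)<.055)&(c[...,2]>.1)&(p["img"].min(-1)>110)
d=c[m]-[.601,.194,0]; print("low z",np.percentile(d[:,2],[0,1,3]).round(4))
a=np.radians(4.7); x=d[:,0]*np.cos(a)+d[:,1]*np.sin(a); y=-d[:,0]*np.sin(a)+d[:,1]*np.cos(a)
k=(d[:,2]>.16)&(d[:,2]<.19); print(np.percentile(x[k],[2,98]).round(4),np.percentile(y[k],[2,98]).round(4))
go(.601,.194,.0635,4.7)
E
```

```text
[(array([0.5991, 0.192 , 0.1705]), 0.94), (array([0.6169, 0.0062, 0.0674]), 0.33)]
[(array([0.5995, 0.1965, 0.1789]), 0.69)]
0.01500473664537672 [0.6006347  0.19391121 0.17637707] [ 0.38389373 -0.5286176  -2.89644175]
low z [0.1341 0.138  0.1442]
[-0.0328  0.0295] [-0.0099  0.0315]
shift [1.000e-04 4.000e-04 1.129e-01] yaw 4.69 wz -0.0 rows 2.0 tilt [-0.e+00  1.e-04 -1.e+00]
```

Request:
{"fn": "step_arm", "kwargs": {
  "rows": [
    {"tx":0,"ty":0.001,"tz":0.02,"wx":0,"wy":0,"wz":0},
    {"tx":0,"ty":0.001,"tz":0.05,"wx":0,"wy":0,"wz":0},
    {"tx":0,"ty":0.001,"tz":0.08,"wx":0,"wy":0,"wz":0},
    {"tx":0,"ty":0.001,"tz":0.1,"wx":0,"wy":0,"wz":0},
    {"tx":0,"ty":0.001,"tz":0.106,"wx":0,"wy":0,"wz":0},
    {"tx":0,"ty":0.001,"tz":0.106,"wx":0,"wy":0,"wz":0},
    {"tx":0,"ty":0.001,"tz":0.106,"wx":0,"wy":0,"wz":0}
  ]
}}

```text
clock: 35.83
eef_pos: [0.6025, 0.1942, 0.0713]
tcp_rot: [0.001, 0.678, 0.735, 0.001]
ft_force: [0.2, 0.1, -2.8]
opening: 0.0149
finger_force: 40.0
```

Request:
{"fn": "step_arm", "kwargs": {
  "rows": [
    {"tx":0,"ty":0,"tz":0.002,"wx":0,"wy":0,"wz":0},
    {"tx":0,"ty":0,"tz":0.004,"wx":0,"wy":0,"wz":0},
    {"tx":0,"ty":0,"tz":0.004,"wx":0,"wy":0,"wz":0},
    {"tx":0,"ty":0,"tz":0.004,"wx":0,"wy":0,"wz":0}
  ]
}}

```text
clock: 36.33
eef_pos: [0.602, 0.1941, 0.0661]
tcp_rot: [-0.0, 0.678, 0.735, -0.0]
ft_force: [-0.2, 0.4, -1.9]
opening: 0.015
finger_force: 40.0
```

Request:
{"fn": "step_arm", "kwargs": {
  "rows": [
    {"tx":0,"ty":0,"tz":0.0015,"wx":0,"wy":0,"wz":0},
    {"tx":0,"ty":0,"tz":0.0015,"wx":0,"wy":0,"wz":0},
    {"tx":0,"ty":0,"tz":0.0015,"wx":0,"wy":0,"wz":0}
  ]
}}

```text
clock: 36.7
eef_pos: [0.602, 0.1942, 0.0646]
tcp_rot: [-0.0, 0.678, 0.735, 0.0]
ft_force: [0.4, -0.2, -3.0]
opening: 0.0149
finger_force: 40.0
```

Request:
{"fn": "step_arm", "kwargs": {
  "rows": [
    {"tx":0,"ty":0,"tz":0.0015,"wx":0,"wy":0,"wz":0},
    {"tx":0,"ty":0,"tz":0.0015,"wx":0,"wy":0,"wz":0},
    {"tx":0,"ty":0,"tz":0.0015,"wx":0,"wy":0,"wz":0}
  ]
}}

```text
clock: 37.08
eef_pos: [0.602, 0.1941, 0.0631]
tcp_rot: [0.0, 0.678, 0.736, -0.0]
ft_force: [0.1, 1.1, -2.4]
opening: 0.0149
finger_force: 40.0
```

Request:
{"fn": "step_arm", "kwargs": {
  "rows": [
    {"tx":0,"ty":0,"tz":0.001,"wx":0,"wy":0,"wz":0},
    {"tx":0,"ty":0,"tz":0.001,"wx":0,"wy":0,"wz":0},
    {"tx":0,"ty":0,"tz":0.001,"wx":0,"wy":0,"wz":0}
  ]
}}

```text
clock: 37.45
eef_pos: [0.6022, 0.1941, 0.0627]
tcp_rot: [0.0, 0.678, 0.736, 0.0]
ft_force: [-1.6, -2.1, 5.1]
opening: 0.0146
finger_force: 40.0
```

Contact. I'll open slightly, rise clear of the knob, then open fully.

Request:
{"fn": "step_arm", "kwargs": {
  "rows": [
    {"tx":0,"ty":0,"tz":-0.0005,"wx":0,"wy":0,"wz":0},
    {"tx":0,"ty":0,"tz":-0.002,"wx":0,"wy":0,"wz":0},
    {"tx":0,"ty":0,"tz":-0.004,"wx":0,"wy":0,"wz":0},
    {"tx":0,"ty":0,"tz":-0.006,"wx":0,"wy":0,"wz":0},
    {"tx":0,"ty":0,"tz":-0.006,"wx":0,"wy":0,"wz":0}
  ],
  "fingers": 0.35
}}

```text
clock: 38.08
eef_pos: [0.6021, 0.1942, 0.0683]
tcp_rot: [0.0, 0.678, 0.736, 0.0]
ft_force: [-0.1, 0.7, 0.0]
opening: 0.0285
finger_force: 0.0
```

Request:
{"fn": "step_arm", "kwargs": {
  "rows": [
    {"tx":0,"ty":0,"tz":-0.01,"wx":0,"wy":0,"wz":0},
    {"tx":0,"ty":0,"tz":-0.03,"wx":0,"wy":0,"wz":0},
    {"tx":0,"ty":0,"tz":-0.07,"wx":0,"wy":0,"wz":0},
    {"tx":0,"ty":0,"tz":-0.12,"wx":0,"wy":0,"wz":0},
    {"tx":0,"ty":0,"tz":-0.14,"wx":0,"wy":0,"wz":0},
    {"tx":0,"ty":0,"tz":-0.14,"wx":0,"wy":0,"wz":0}
  ]
}}

```text
clock: 38.83
eef_pos: [0.6025, 0.1942, 0.21]
tcp_rot: [0.001, 0.678, 0.736, 0.001]
ft_force: [-0.1, 0.3, -1.2]
opening: 0.0286
finger_force: 0.0
```

```bash
python3 - <<'E'
from h import *
p=viewer.get_image("wrist")
top(p,.601,.194,.093,.12,.03); top(p,.601,.194,.06,.091,.055)
top(p,.609,.0996,.107,.13,.045)
go(.601,.194,.3,4.7)
E
```

```text
213 rect [602.1 193.7] [16.8 16.3] 4.9 ell [array([602.4, 193.9]), array([17. , 18.6]), np.float64(107.1)] z [0.0992 0.1046 0.1066]
2330 rect [602.4 193.8] [63.4 62.7] 5.7 ell [array([603.1, 194.8]), array([69.5, 73.4]), np.float64(93.7)] z [0.0679 0.0846 0.0876]
1727 rect [610.3 100.8] [55.6 54.4] 88.4 ell [array([609.1, 100.7]), array([55.8, 56.2]), np.float64(108.3)] z [0.1114 0.1172 0.1185]
shift [-0.     -0.0009 -0.0918] yaw 4.7 wz -0.0 rows 2.0 tilt [-0.e+00  4.e-04 -1.e+00]
```

Everything reads within 2 mm. I'll back away and take a final look.

Request:
{"fn": "step_arm", "kwargs": {
  "rows": [
    {"tx":0,"ty":0,"tz":-0.04,"wx":0,"wy":0,"wz":0},
    {"tx":0,"ty":-0.05,"tz":-0.06,"wx":0,"wy":0,"wz":0},
    {"tx":0,"ty":-0.1,"tz":-0.06,"wx":0,"wy":0,"wz":0},
    {"tx":0,"ty":-0.15,"tz":-0.06,"wx":0,"wy":0,"wz":0},
    {"tx":0,"ty":-0.2,"tz":-0.06,"wx":0,"wy":0,"wz":0},
    {"tx":0,"ty":-0.24,"tz":-0.06,"wx":0,"wy":0,"wz":0},
    {"tx":0,"ty":-0.24,"tz":-0.06,"wx":0,"wy":0,"wz":0},
    {"tx":0,"ty":-0.24,"tz":-0.06,"wx":0,"wy":0,"wz":0}
  ]
}}

```text
clock: 39.88
eef_pos: [0.3632, 0.1744, 0.2676]
tcp_rot: [-0.0, 0.678, 0.735, -0.0]
ft_force: [0.3, -0.1, 0.0]
opening: 0.0288
finger_force: 0.0
```

```bash
python3 - <<'E'
from h import *
p=viewer.get_image("top"); q=viewer.get_image("side")
for n in N[:6]: print(n,[(np.round(w(p,r["centre"]),3).tolist(),round(r["confidence"],2)) for r in finder.mark_of(p,n)[:1]])
A=cv2.resize(p['img'][100:260,130:450],(800,400));B=cv2.resize(q['img'][100:340,180:350],(280,400))
cv2.imwrite('pics/end.png',np.hstack([A[:,:500],B])[...,::-1])
E
```

```text
mill_centre [([0.619, -0.457, 0.059], 0.49)]
spice_jar_centre [([0.619, 0.005, 0.072], 0.84)]
honey_jar_centre [([0.606, 0.1, 0.064], 0.98)]
sugar_pot_centre [([0.603, 0.192, 0.061], 0.65)]
brass_post [([0.635, -0.159, 0.014], 0.43)]
teapot_centre [([0.618, -0.458, 0.059], 0.91)]
```

View pics/end.png

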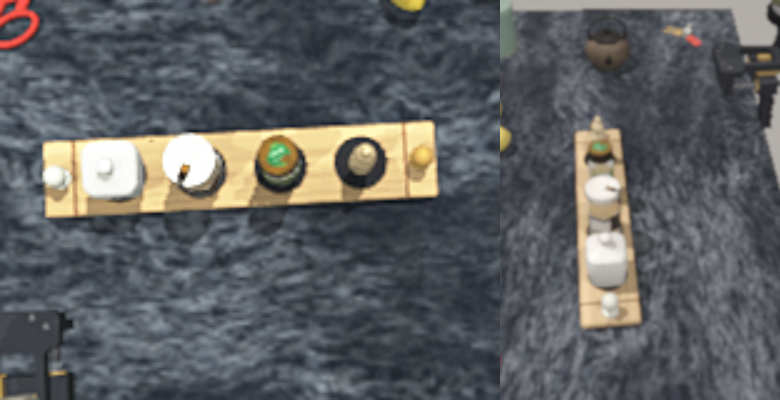

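All four stand upright on their discs. From the brass ball at (422,157) they run mill (362,158), spice (278,160), honey (190,162), sugar (110,170). The teapot is unmoved. Handing in.

```bash
python3 -c "
from workcell import manip
print(manip.sign_off())"
```

```text
the job is handed in; nothing more can be done
None
```

The job is handed in: pepper mill, spice jar, honey jar and sugar pot stand upright on discs 4, 3, 2 and 1, slimmest next to the brass-balled post, each within about 2 mm of its disc's centre by my measurements, with the teapot unmoved and about 40 s used.

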